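# Run a locking collar round a bent air pipe and latch it on the coupling

## Robot

A 6-joint arm with a two-finger parallel gripper is mounted at the origin on a cart in front of the work surface, level with it; the furniture and walls round the work are solid. World frame = base frame: x ahead of the robot, y to its left, z up, the work surface at z = 0. Lengths are in m, angles in rad, forces in N, time in s.
With the tool pointing down it reaches from about 0.25 to 0.8 m from the base axis. Payload 8.5 kg.
Tool frame: the origin (TCP) lies at the very end of the fingers, on their centre line; the grasp point (between the pads) lies 19 mm behind it; z points along the fingers, y is the direction in which the jaws open and shut (so a half turn about z gives the same grasp; the last joint's range is limited). The gripper opens to 85 mm and grips with 20 to 120 N. Pads are 22 mm wide; open, the fingers measure 114 mm over their backs; the gripper's body (76 mm by 85 mm) begins 54 mm behind the grasp point. The pads swing forward as they close: fully open they stand 13 mm farther back than shut.
Start: joints at [-1.321, 0.238, -0.013, 1.319, 0, 1.571], TCP at [0.13, -0.509, 0.231] pointing down, gripper open.
Joint ranges: [-2.66, 2.66], [-1.03, 1.9], [-1.14, 1.46], [-1.82, 2.27], [-1.45, 1.34], [-3.14, 3.14]. Speed limits (rad/s): [2.22, 2.22, 2.79, 3.14, 3.14, 3.14].

## Interface

Orientations are given as [roll, pitch, yaw] about the fixed x, y, z axes, in that order (R = Rz(yaw) Ry(pitch) Rx(roll)).
In Python, from workcell import robot gives the robot as it stands.
- The arm moves only by the tool servo_tool, never from a script. Its argument "steps" is a list of rows, each an object with "claw": the closure, from -1 (fully open) to 1 (shut), so that 0 is half open; "slide": the shift along the tool's x, y, z in units of 40 mm (1.0 is 40 mm), a list of three; "twist": the turn about the tool's z in units of 8 degrees (1.0 is 8 degrees). A call has 1 to 20 rows; each row shifts and turns the commanded pose from where the row before left it, along the tool's axes as they then stand; what a row does not reach is not made up. A row lasts 1/8 s, in which the tool goes at most 62.5 mm and 10.7 degrees, less where a joint would pass 70% of its speed; a pose out of reach is approached as far as the arm can. A call is refused whole if a number of a shift passes 1 or a number of a turn 1, either way. A call with a gripper value outside its range is refused whole. The fingers move at their own pace and stop on an object; the grip force is fixed at half the most. Time passes only in rows, so rows that do not move let the fingers close. It gives the time, the measured TCP pose, the force and the opening at its end, in the units of the state.
- robot.get_obs(): the state, without advancing time (a new reading comes with each control period).
- robot.camera(name): name is "scene" or "top" or "wrist"; returns a dict with "img" (384x512x3 uint8, blue, green, red), "range_z" (384x512 float32, m along the optical axis (not along the pixel's ray), 0 where there is no reading), "fx", "fy", "cx", "cy" (pixels), "distortion" ([k1, k2, p1, p2, k3] as OpenCV has them; the pictures are not rectified), "pose" (4x4, takes a point from camera to world coordinates). Camera axes: x right, y up, looking along -z (the intrinsics and any distortion apply to the point x, -y, -z); pixel columns grow to the right and rows downward; lengths in m; the calibration is good to about 2 mm. A picture is of the moment at which its call begins.
- robot.close_job(): hands the job in, once; it reports no verdict.
The state is a dict: "t": time; "qpos": joint angles; "joint_vel": joint speeds; "joint_torque": joint torques, N m; "position": TCP position; "ee_rot": TCP orientation; "force": force on the tool from outside, world axes, zero at the start; "moment": the same for the moment, N m; "opening": finger opening in m.
Only numpy, scipy, OpenCV 4.12 (cv2) and the standard library are available. Lean on these libraries where they do the work, as an engineer would, in place of code of your own. Each camera call takes 0.05 s, during which the arm holds its last target. There are 200 camera calls.

## Task

Slip the red locking collar, nose first and with its steel catch on top, over the free end of the bent blue air pipe, slide it round the bend and press it home in the black coupling until the spring latch drops behind the catch, then let go. The pipe was bent by eye, so feel your way along it: ease the collar along and press it in gently, never with more than 15 N on the pipe or the coupling. Leave the tape, the tape measure and the screwdriver where they are.

Things in the scene. Friction and masses are not known exactly. Their poses are not given: they have to be found in the camera images.
- collar_c (a point): Red locking collar lying on a flat: octagonal body 38 mm across flats, 24 mm long, 40 to 85 g, bored 19 mm along its x axis (the pipe is 16 mm). This point: middle of the body, on the bore's axis, 19 mm above the bench. x points to the nose, z up through the flat with the steel catch (5 mm high, 13 wide, 6 to 12 mm ahead of this point). Grasp it across y over the side flats, which are 16 mm high.
- collar_nose (a point): Tip of the collar's round nose on the bore's axis, 22 mm ahead (+x) of collar_c. The nose is 10 mm long, 31 mm in diameter, with a 25 mm hole; it leads over the pipe and goes into the coupling's cup.
- manifold: Grey metal air manifold on a dark foot plate, fixed to the bench, its place and yaw different each time. Origin on the bench below the port; x runs into the port, away from the robot, y left, z up. Block x 4 to 50, y -90 to 45, z up to 94 mm. The blue pipe (16 mm) is stiff and has its axis level at z = 68 mm. From the port it runs along y = 0 to -x, bends right by about 90 degrees, and ends in a straight free leg towards -y.
- bend_centre (a point): Nominal centre of the pipe's bend, at x -98, y -65, z 68 mm in the manifold's frame, turned as the manifold. The bend has 65 mm radius to the pipe's axis and always touches the line y = 0. Made by eye: the true centre may lie up to 7 mm nearer to or farther from the port (along x), and the bend may be 0.12 rad over or under 90 degrees. In the bend the collar has under 1 mm to spare to each side.
- pipe_end (a point): Centre of the rounded black end (8 mm radius) of the pipe's free leg, on the pipe's axis, 68 mm above the bench; the pipe goes 8 mm on to its tip. Its axes turn with the plug, at random, and say nothing of how the free leg runs. The straight of the leg is 115 mm, give or take 6, from the bend to this point. A true-running collar drags by 1 to 3 N.
- port (a point): Middle of the port on the pipe's axis, 68 mm above the manifold's origin. In front of it is the black coupling, a cup round the pipe 6 mm deep, 40 mm wide inside and 47 outside. Its floor lies somewhere from 27 to 33 mm before this point (x -27 to -33 mm), as it is screwed in more or less far. Home: nose tip on this floor, collar_c 22 mm before it, catch up under the latch.
- latch (a joint): Steel spring latch over the coupling's mouth, 11.5 mm wide, up to 40 mm above the pipe's axis. 0 rad is down (as at the start); lifting counts up. The catch meets its slope about 13 mm before home and lifts it to 0.1 rad or more (2 to 7 N of push); it drops to 0 behind the catch some 1 mm before the nose meets the floor, where resistance rises steeply.
- duct_tape: Roll of black tape lying flat, 55 mm across, 19 mm high, in the angle between free leg and manifold. Origin at the centre of its underside. To be left alone.
- tape_measure: Yellow tape measure lying on its side, 68x80x38 mm, left of the bend. Origin at the centre of its underside. To be left alone.
- screwdriver: Screwdriver with a red handle, 210 mm long, 28 mm thick, lying on the robot's side of the pipe. Origin at the centre of its underside, long axis y. To be left alone.

How it is judged:
On the way, in this order (a step that is already met when the one before it is completed fails the run):
1. the collar is threaded on the free leg of the pipe (x of collar_c in the frame of manifold between -0.187 and -0.139 m and y of collar_c in the frame of manifold between -0.16 and -0.075 m and z of collar_c in the frame of manifold between 0.06 and 0.076 m), for 0.1 s.
2. the collar has come round the bend onto the leg that runs into the coupling (x of collar_c in the frame of manifold between -0.093 and -0.062 m and y of collar_c in the frame of manifold between -0.006 and 0.006 m and z of collar_c in the frame of manifold between 0.06 and 0.076 m), for 0.1 s.
At the end, for the whole second after the job is handed in: The collar sits on the pipe with its nose in the coupling's cup (nose tip 24.5 to 35.5 mm in front of the manifold's face plane, axis within 5 mm of the port's), catch on top within 0.25 rad, the latch down behind the catch (below 0.03 rad), at rest and released (x of collar_nose in the frame of manifold between -0.0355 and -0.0245 m and y of collar_c in the frame of manifold between -0.005 and 0.005 m and z of collar_c in the frame of manifold between 0.063 and 0.073 m and angle between collar_c's own z axis and vertical below 0.25 rad and value of joint latch below 0.03 rad and linear speed of collar below 0.01 m/s); the robot touches nothing.
It fails at once if the collar is forced against the pipe or the coupling with over 15 N (contact force between collar and manifold above 15 N).
It fails at once if the duct tape is shifted by over 20 mm (distance of duct_tape from where it was at the start of the episode above 0.02 m).
It fails at once if the tape measure is shifted by over 20 mm (distance of tape_measure from where it was at the start of the episode above 0.02 m).
It fails at once if the screwdriver is shifted by over 20 mm (distance of screwdriver from where it was at the start of the episode above 0.02 m).
It also fails if it takes over 69 s, if anything falls off the work surface, if the arm or the gripper's body presses on something with over 40 N, if the wrist force passes 120 N, or if a joint passes its speed limit or range.

## Working session

There is one attempt and no reset: what is moved stays moved. The work goes in short steps, Python scripts to look and compute and a tool call to move; the robot and the scene stay as the last step left them, time stands still between calls to the robot, and variables do not carry over. Pictures are saved under pics/ and viewed, about 8 in all and at most 12, crops included, and the job is handed in when it is done.

Besides the shell and the picture viewer there is one more tool, called after "Call:" as name([rows], argument=value, ...), one row to a line, values as JSON. servo_tool: Moves the arm, as the interface text tells. Its arguments: {"type":"object","properties":{"steps":{"type":"array","items":{"type":"object","properties":{"claw":{"type":"number"},"slide":{"type":"array","items":{"type":"number"}},"twist":{"type":"number"}}}}},"required":["steps"]}

```bash
ls; mkdir -p pics; python3 - <<'E'
from workcell import robot
import cv2,numpy as np,pickle
o=robot.get_obs();print({k:np.round(v,3) for k,v in o.items()})
for n in ["top","scene"]:
    c=robot.camera(n);pickle.dump(c,open(n+".pkl","wb"));cv2.imwrite(f"pics/{n}.png",c["img"])
    print(n,c["fx"],c["fy"],c["cx"],c["cy"],c["distortion"]);print(np.round(c["pose"],3))
E
```

```text
pics
{'t': np.float64(0.0), 'qpos': array([-1.321,  0.239, -0.014,  1.319,  0.   ,  1.571]), 'joint_vel': array([-0.   ,  0.001, -0.001,  0.   , -0.   ,  0.001]), 'joint_torque': array([-0.0000e+00, -5.3878e+01,  3.4644e+01,  1.8000e-02, -0.0000e+00,
       -0.0000e+00]), 'position': array([ 0.13 , -0.508,  0.231]), 'ee_rot': array([-3.14, -0.  ,  0.25]), 'force': array([-0.231, -0.074,  0.41 ]), 'moment': array([0.068, 0.012, 0.041]), 'opening': np.float64(0.085)}
top 413.2635104121579 413.2635104121579 252.3620440660314 191.00294672182068 [-0.08247946  0.          0.          0.          0.        ]
[[ 1.300e-02  9.810e-01 -1.930e-01  3.680e-01]
 [-1.000e+00  1.300e-02  1.000e-03 -8.300e-02]
 [ 3.000e-03  1.930e-01  9.810e-01  1.085e+00]
 [ 0.000e+00  0.000e+00  0.000e+00  1.000e+00]]
scene 486.7244117814069 486.7244117814069 252.49849118306912 188.60007578782393 [-0.18157261  0.          0.          0.          0.        ]
[[ 0.903  0.237 -0.359  0.082]
 [-0.43   0.487 -0.76  -1.088]
 [-0.005  0.841  0.541  0.812]
 [ 0.     0.     0.     1.   ]]
```

View pics/top.png

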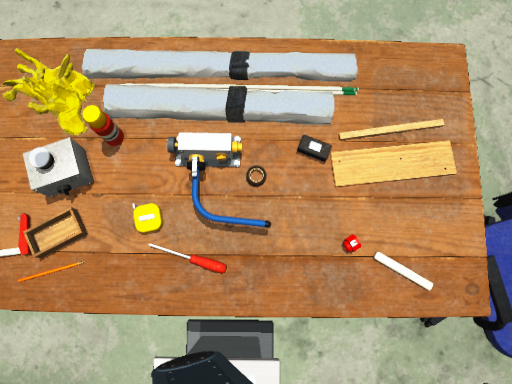

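View pics/scene.png

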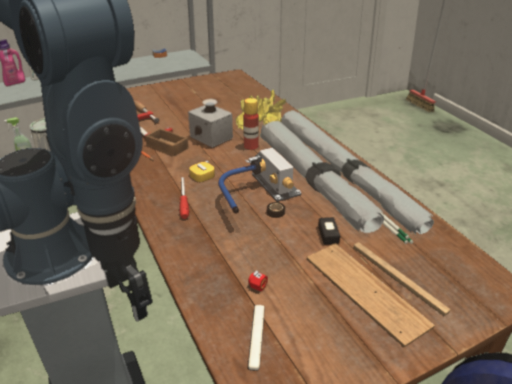

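Top view: the blue pipe runs from the port at about (195,170) round the bend at (200,210) to its end at (267,224). The collar is at (352,243), the tape at (256,175), the measure at (147,218) and the screwdriver at about (190,258). The scene view agrees. Next: measure the pipe and zoom in on the collar.

```bash
cat > h.py <<'E'
import numpy as np,cv2,pickle
def rays(c,uv):
    K=np.array([[c["fx"],0,c["cx"]],[0,c["fy"],c["cy"]],[0,0,1.]])
    p=cv2.undistortPoints(np.array(uv,float).reshape(-1,1,2),K,np.array(c["distortion"])).reshape(-1,2)
    d=np.c_[p[:,0],-p[:,1],-np.ones(len(p))]
    return c["pose"][:3,3],d@c["pose"][:3,:3].T
def onplane(c,uv,z):
    o,d=rays(c,uv); return o+d*((z-o[2])/d[:,2])[:,None]
def cloud(c,uv):
    o,d=rays(c,uv); uv=np.array(uv,int); r=c["range_z"][uv[:,1],uv[:,0]]
    return (o+d*r[:,None])[r>0]
def mask(c,lo,hi,roi=None):
    h=cv2.cvtColor(c["img"],cv2.COLOR_BGR2HSV); m=cv2.inRange(h,np.array(lo),np.array(hi))
    if roi: 
        z=np.zeros_like(m);x0,y0,x1,y1=roi;z[y0:y1,x0:x1]=m[y0:y1,x0:x1];m=z
    v,u=np.nonzero(m);return np.c_[u,v]
E
python3 - <<'E'
from h import *
c=pickle.load(open("top.pkl","rb"))
uv=mask(c,(95,100,40),(125,255,255),(170,150,290,240))
P=onplane(c,uv,0.068)
Q=cloud(c,uv);print("z pct",np.percentile(Q[:,2],[5,25,50,75,95]),len(uv))
for r in range(155,232,4):
    s=uv[uv[:,1]==r]
    if len(s):print(r,s[:,0].min(),s[:,0].max(),np.round(onplane(c,[[s[:,0].mean(),r]],.068)[0],4))
print('cols')
for r in range(196,272,5):
    s=uv[uv[:,0]==r]
    if len(s):print(r,s[:,1].min(),s[:,1].max(),np.round(onplane(c,[[r,s[:,1].mean()]],.068)[0],4))
r1=mask(c,(0,120,60),(8,255,255),(335,225,370,260))
print("collar",r1.mean(0),onplane(c,[r1.mean(0)],.03))
s=pickle.load(open("scene.pkl","rb"))
a=cv2.resize(c["img"][228:258,332:372],(400,300),interpolation=cv2.INTER_CUBIC)
b=cv2.resize(s["img"][265:295,238:278],(400,300),interpolation=cv2.INTER_CUBIC)
d=cv2.resize(c["img"][120:240,160:280],(400,400),interpolation=cv2.INTER_CUBIC)[:300]
d2=cv2.resize(s["img"][145:220,210:310],(400,300),interpolation=cv2.INTER_CUBIC)
cv2.imwrite("pics/crop.png",np.vstack([np.hstack([a,b]),np.hstack([d,d2])]))
E
```

```text
z pct [0.06928706 0.07271684 0.07445633 0.07619262 0.07853149] 631
167 197 198 [0.6281 0.0566 0.068 ]
171 197 198 [0.6177 0.0562 0.068 ]
175 197 198 [0.6073 0.0558 0.068 ]
179 193 198 [0.5968 0.0604 0.068 ]
183 192 198 [0.5865 0.0613 0.068 ]
187 192 197 [0.5762 0.0621 0.068 ]
191 192 197 [0.5659 0.0617 0.068 ]
195 192 197 [0.5557 0.0613 0.068 ]
199 193 198 [0.5456 0.0584 0.068 ]
203 194 200 [0.5355 0.0543 0.068 ]
207 195 202 [0.5254 0.0501 0.068 ]
211 198 206 [0.5155 0.0411 0.068 ]
215 202 215 [0.5057 0.0245 0.068 ]
219 209 251 [ 0.4964 -0.0291  0.068 ]
223 235 264 [ 0.4871 -0.0775  0.068 ]
cols
196 176 208 [0.5634 0.0579 0.068 ]
201 206 214 [0.518  0.0436 0.068 ]
206 211 217 [0.5081 0.0308 0.068 ]
211 214 219 [0.502  0.0182 0.068 ]
216 216 220 [0.4985 0.0057 0.068 ]
221 216 221 [ 0.4974 -0.0067  0.068 ]
226 217 222 [ 0.4951 -0.0192  0.068 ]
231 217 222 [ 0.4952 -0.0316  0.068 ]
236 218 223 [ 0.4929 -0.044   0.068 ]
241 218 223 [ 0.4931 -0.0564  0.068 ]
246 219 224 [ 0.4907 -0.0688  0.068 ]
251 219 224 [ 0.4909 -0.0812  0.068 ]
256 220 225 [ 0.4886 -0.0936  0.068 ]
261 221 226 [ 0.4862 -0.1059  0.068 ]
collar [351.16410256 243.28717949] [[ 0.44241143 -0.33787801  0.03      ]]
```

View pics/crop.png

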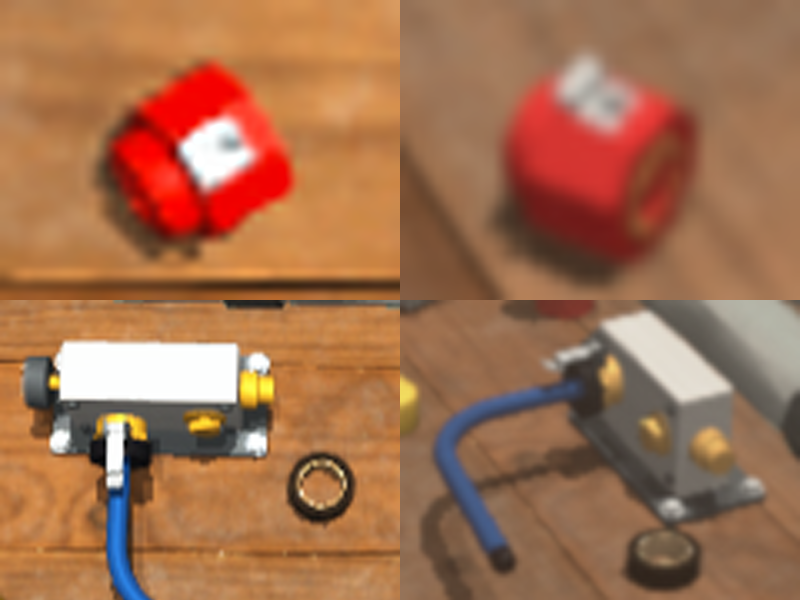

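The collar lies with its catch on top. The nose points down and left in the top view, which is about 125° world yaw. I'll move above it, then test the sign of a twist.

Call:
servo_tool([
  {"slide": [0.86, -0.22, 0], "twist": 0, "claw": -1},
  {"slide": [0.86, -0.22, 0], "twist": 0, "claw": -1},
  {"slide": [0.86, -0.22, 0], "twist": 0, "claw": -1},
  {"slide": [0.86, -0.22, 0], "twist": 0, "claw": -1},
  {"slide": [0.86, -0.22, 0], "twist": 0, "claw": -1},
  {"slide": [0.86, -0.22, 0], "twist": 0, "claw": -1},
  {"slide": [0.86, -0.22, 0], "twist": 0, "claw": -1},
  {"slide": [0.86, -0.22, 0], "twist": 0, "claw": -1},
  {"slide": [0.86, -0.22, 0], "twist": 0, "claw": -1},
  {"slide": [0.86, -0.22, 0], "twist": -1, "claw": -1},
  {"slide": [0, 0, 0], "twist": -1, "claw": -1},
  {"slide": [0, 0, 0], "twist": 0, "claw": -1},
  {"slide": [0, 0, 0], "twist": 0, "claw": -1},
])

```text
t: 1.72
position: [0.441, -0.3385, 0.2311]
ee_rot: [-3.141, 0.0, 0.526]
force: [0.1, 0.1, 0.7]
opening: 0.0854
```

```bash
python3 - <<'E'
from workcell import robot
from h import *
o=robot.get_obs();print({k:np.round(o[k],3) for k in ('t','qpos','position','ee_rot')})
c=robot.camera("wrist");pickle.dump(c,open("w1.pkl","wb"));cv2.imwrite("pics/w1.png",c["img"])
print(c["fx"],c["distortion"],np.round(c["pose"],3))
E
```

```text
{'t': np.float64(1.725), 'qpos': array([-0.655,  0.292,  0.061,  1.34 , -0.   ,  1.961]), 'position': array([ 0.441, -0.338,  0.231]), 'ee_rot': array([-3.141,  0.   ,  0.526])}
331.63467024322244 [-0.00241153  0.          0.          0.          0.        ] [[ 0.503  0.827  0.252  0.505]
 [-0.864  0.481  0.146 -0.301]
 [-0.001 -0.291  0.957  0.372]
 [ 0.     0.     0.     1.   ]]
```

View pics/w1.png

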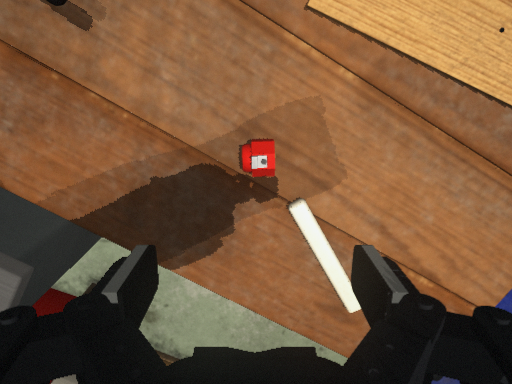

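The collar is at (262,158) in the wrist view, nose to the left and catch on top at (262,161). The twist test gives yaw = q1 − q6 + π, so I need to reach the grasp by twisting negative. I'll measure the collar and take a detour over the pipe for a close view.

```bash
python3 - <<'E'
from h import *
c=pickle.load(open("w1.pkl","rb"))
roi=(230,130,290,185)
red=np.vstack([mask(c,(0,140,60),(8,255,255),roi),mask(c,(172,140,60),(180,255,255),roi)])
wh=mask(c,(0,0,150),(180,60,255),roi)
A=np.vstack([red,wh])
Q=cloud(c,A);print("z max",np.percentile(Q[:,2],[50,90,99]),len(Q))
top=Q[(Q[:,2]>.034)]
for nm,pts in (("top",top[:,:2]),("all@.025",onplane(c,A,.025)[:,:2]),("white@.043",onplane(c,wh,.043)[:,:2])):
    r=cv2.minAreaRect((pts*1000).astype(np.float32));print(nm,len(pts),r,pts.mean(0))
I=np.zeros((384,512),np.uint8);I[A[:,1],A[:,0]]=1
for v in range(134,182):
    s=''.join('#' if x else '.' for x in I[v,236:284]);
    if '#' in s: print(v,s)
E
```

```text
z max [0.03196219 0.0377389  0.04251611] 1122
top 417 ((444.1828918457031, -343.4744873046875), (22.4102725982666, 29.04892921447754), 30.85387420654297) [ 0.44609871 -0.3456165 ]
all@.025 1130 ((438.20257568359375, -338.58380126953125), (47.62150573730469, 46.879493713378906), 31.218721389770508) [ 0.44482778 -0.34172818]
white@.043 155 ((443.9867248535156, -342.28436279296875), (12.435874938964844, 14.257349967956543), 30.18840980529785) [ 0.44377498 -0.34153279]
139 ................######################..........
140 ...............#######################..........
141 ..............#########################.........
142 ..............#########################.........
143 ............###########################.........
144 ........###############################.........
145 ......#################################.........
146 ......#################################.........
147 .....##################################.........
148 .....##################################.........
149 .....##################################.........
150 .....##################################....
[... 683 characters left out ...]
###........
164 ......#########.#######################.........
165 ......#########.########################........
166 ......#########.#######################.........
167 ......#########.############...########.........
168 ......#########.#######################.........
169 ......#################################.........
170 .......################################.........
171 ........###############################.........
172 ...........############################.........
173 ................#######################.........
174 ................#######################.........
175 ................#######################.........
176 ................######################..........
```

Call:
servo_tool([
  {"slide": [0.66, -0.7, 0], "twist": 0, "claw": -1},
  {"slide": [0.66, -0.7, 0], "twist": 0, "claw": -1},
  {"slide": [0.66, -0.7, 0], "twist": 0, "claw": -1},
  {"slide": [0.66, -0.7, 0], "twist": 0, "claw": -1},
  {"slide": [0.66, -0.7, 0], "twist": 0, "claw": -1},
  {"slide": [0.66, -0.7, 0], "twist": 0, "claw": -1},
  {"slide": [0.66, -0.7, 0], "twist": 0, "claw": -1},
  {"slide": [0.66, -0.7, 0], "twist": 0, "claw": -1},
  {"slide": [0.66, -0.7, 0], "twist": 0, "claw": -1},
  {"slide": [0, 0, 0], "twist": -1, "claw": -1},
  {"slide": [0, 0, 0], "twist": -1, "claw": -1},
  {"slide": [0, 0, 0], "twist": -1, "claw": -1},
  {"slide": [0, 0, 0], "twist": -1, "claw": -1},
  {"slide": [0, 0, 0], "twist": -1, "claw": -1},
  {"slide": [0, 0, 0], "twist": -1, "claw": -1},
  {"slide": [0, 0, 0], "twist": -1, "claw": -1},
  {"slide": [0, 0, 0], "twist": 0, "claw": -1},
  {"slide": [0, 0, 0], "twist": 0, "claw": -1},
])

```text
t: 4.03
position: [0.5192, -0.0011, 0.2314]
ee_rot: [3.142, -0.0, 1.502]
force: [0.2, -0.1, -0.3]
opening: 0.0856
```

```bash
python3 - <<'E'
from workcell import robot
from h import *
o=robot.get_obs();print({k:np.round(o[k],3) for k in ('t','qpos','position','ee_rot')})
c=robot.camera("wrist");pickle.dump(c,open("w2.pkl","wb"));cv2.imwrite("pics/w2.png",c["img"])
print(np.round(c["pose"],3))
E
```

```text
{'t': np.float64(4.025), 'qpos': array([-0.002,  0.228, -0.027,  1.316,  0.   ,  1.637]), 'position': array([ 0.519, -0.001,  0.231]), 'ee_rot': array([ 3.142, -0.   ,  1.502])}
[[ 0.998  0.064  0.02   0.524]
 [-0.067  0.955  0.29   0.073]
 [-0.    -0.29   0.957  0.373]
 [ 0.     0.     0.     1.   ]]
```

View pics/w2.png

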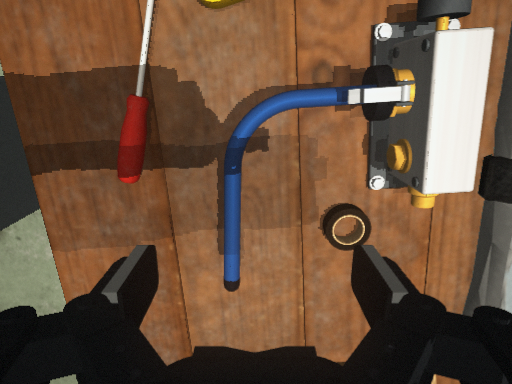

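The wrist view shows the whole pipe: port and latch at about (375,95), bend near (245,130), free end at (232,285). Tape is at (347,228), clear of the leg. Next I'll fit the pipe and collar.

```bash
cat > fit.py <<'E'
from h import *
from scipy.optimize import least_squares
c=pickle.load(open("w2.pkl","rb"))
uv=mask(c,(95,90,25),(128,255,255),(200,75,345,300))
I=np.zeros((384,512),np.uint8);I[uv[:,1],uv[:,0]]=255
n,l,s,_=cv2.connectedComponentsWithStats(I);k=1+np.argmax(s[1:,4]);uv=np.argwhere(l==k)[:,::-1]
I=(l==k)
leg=[];  # free leg row centres
for v in range(180,274,2):
    x=np.flatnonzero(I[v]);leg.append(((x.min()+x.max())/2,v,x.max()-x.min()+1))
leg=np.array(leg);L=onplane(c,leg[:,:2],.068)[:,:2]
fr=[]
for u in range(296,340,2):
    y=np.flatnonzero(I[:,u]);fr.append((u,(y.min()+y.max())/2,y.max()-y.min()+1))
fr=np.array(fr);F=onplane(c,fr[:,:2],.068)[:,:2]
def line(P):
    vx,vy,x,y=cv2.fitLine((P*1000).astype(np.float32),cv2.DIST_HUBER,0,.01,.01).ravel();return np.array([vx,vy]),np.array([x,y])/1000
dl,pl=line(L);df,pf=line(F)
if df[0]<0:df=-df
if dl[1]<0:dl=-dl
print("widths",leg[::10,2],fr[::6,2])
print("leg dir deg",np.degrees(np.arctan2(dl[1],dl[0])),"pt",pl);print("port leg deg",np.degrees(np.arctan2(df[1],df[0])),pf)
# bend centre: offset 65 mm to the inner (right) side of both lines
nl=np.array([dl[1],-dl[0]]);nf=np.array([df[1],-df[0]])
C=np.linalg.solve(np.array([nl,nf]),[nl@pl+.065,nf@pf+.065]);print("centre",C)
sel=[];
for p in onplane(c,uv,.068)[:,:2]:
    q=p-C
    if q@df<-.005 and q@dl>.005: sel.append(np.linalg.norm(q))
print("bend r mean",np.mean(sel),min(sel),max(sel))
# black tip
E=np.argwhere(I); vmax=uv[:,1].max(); x=np.flatnonzero(I[vmax-1]);print("blue end row",vmax,onplane(c,[[x.mean(),vmax+.5]],.068))
g=cv2.cvtColor(c["img"],cv2.COLOR_BGR2GRAY);print(g[270:302:1,232])
# block yaw: white top z=.094
wv=mask(c,(0,0,170),(180,40,255),(420,20,500,200));J=np.zeros((384,512),np.uint8);J[wv[:,1],wv[:,0]]=255
cn=max(cv2.findContours(J,0,2)[0],key=cv2.contourArea).reshape(-1,2);B=onplane(c,cn,.094)[:,:2]
r=cv2.minAreaRect((B*1000).astype(np.float32));print("block",r,cv2.boxPoints(r))
# dark foot/coupling
c1=pickle.load(open("w1.pkl","rb"));print("collar",onplane(c1,[[263.2,157.7]],.038),onplane(c1,[[263.2,157.7]],.027))
E
python3 fit.py
```

```text
widths [17. 16. 16. 15. 15.] [18. 18. 18. 17.]
leg dir deg 84.5813 pt [ 0.49294084 -0.05378652]
port leg deg 0.046276323 [0.5790607  0.06016323]
centre [ 0.5628746  -0.00484986]
bend r mean 0.06518569481868502 0.05690063879387861 0.0725966928250537
blue end row 281 [[ 0.48655868 -0.12116424  0.068     ]]
[ 91  90  92  94  91  93  91  88  90  93  87  66  41  40  39  39  39  41
  38  38  37  67 125 123 125 120 121 115 117 117 118 122]
block ((688.3184204101562, 41.63484191894531), (139.10678100585938, 44.18478775024414), 89.91509246826172) [[666.123    -27.885735]
 [710.3077   -27.95121 ]
 [710.51385  111.15542 ]
 [666.32916  111.220894]]
collar [[ 0.44913342 -0.34431773  0.038     ]] [[ 0.4472914  -0.34572808  0.027     ]]
```

The pipe fit is consistent: bend radius comes out at 65.2 mm with centre (0.563, −0.005), leg heading 84.6°, port line y = 0.060, and manifold yaw about 0. The collar is at about (0.446, −0.346) with nose yaw 120.5°. I'll return and turn to −59.5°.

Call:
servo_tool([
  {"slide": [-0.97, -0.14, 0], "twist": 0, "claw": -1},
  {"slide": [-0.97, -0.14, 0], "twist": 0, "claw": -1},
  {"slide": [-0.97, -0.14, 0], "twist": 0, "claw": -1},
  {"slide": [-0.97, -0.14, 0], "twist": 0, "claw": -1},
  {"slide": [-0.97, -0.14, 0], "twist": 0, "claw": -1},
  {"slide": [-0.97, -0.14, 0], "twist": 0, "claw": -1},
  {"slide": [-0.97, -0.14, 0], "twist": 0, "claw": -1},
  {"slide": [-0.97, -0.14, 0], "twist": 0, "claw": -1},
  {"slide": [-0.97, -0.14, 0], "twist": -1, "claw": -1},
  {"slide": [0, 0, 0], "twist": -1, "claw": -1},
  {"slide": [0, 0, 0], "twist": -1, "claw": -1},
  {"slide": [0, 0, 0], "twist": -1, "claw": -1},
  {"slide": [0, 0, 0], "twist": -1, "claw": -1},
  {"slide": [0, 0, 0], "twist": -1, "claw": -1},
  {"slide": [0, 0, 0], "twist": -1, "claw": -1},
  {"slide": [0, 0, 0], "twist": -1, "claw": -1},
  {"slide": [0, 0, 0], "twist": -1, "claw": -1},
  {"slide": [0, 0, 0], "twist": -1, "claw": -1},
  {"slide": [0, 0, 0], "twist": -1, "claw": -1},
  {"slide": [0, 0, 0], "twist": -1, "claw": -1},
])

```text
t: 6.58
position: [0.4465, -0.3461, 0.2312]
ee_rot: [3.141, -0.0, -3.099]
force: [0.8, -0.3, 0.6]
opening: 0.0853
```

Call:
servo_tool([
  {"slide": [0, 0, 0.3], "twist": -1, "claw": -1},
  {"slide": [0, 0, 0.3], "twist": -1, "claw": -1},
  {"slide": [0, 0, 0.3], "twist": -1, "claw": -1},
  {"slide": [0, 0, 0.3], "twist": -1, "claw": -1},
  {"slide": [0, 0, 0.3], "twist": -1, "claw": -1},
  {"slide": [0, 0, 0.3], "twist": -1, "claw": -1},
  {"slide": [0, 0, 0.3], "twist": -1, "claw": -1},
  {"slide": [0, 0, 0.3], "twist": -1, "claw": -1},
  {"slide": [0, 0, 0.3], "twist": -1, "claw": -1},
  {"slide": [0, 0, 0.3], "twist": -1, "claw": -1},
  {"slide": [0, 0, 0.3], "twist": -1, "claw": -1},
  {"slide": [0, 0, 0], "twist": -1, "claw": -1},
  {"slide": [0, 0, 0], "twist": -1, "claw": -1},
  {"slide": [0, 0, 0], "twist": -1, "claw": -1},
  {"slide": [0, 0, 0], "twist": -0.8, "claw": -1},
  {"slide": [0, 0, 0], "twist": 0, "claw": -1},
  {"slide": [0, 0, 0], "twist": 0, "claw": -1},
])

```text
t: 8.7
position: [0.4465, -0.3461, 0.0993]
ee_rot: [-3.142, 0.0, -1.038]
force: [0.3, 0.1, -0.8]
opening: 0.0856
```

```bash
python3 - <<'E'
from workcell import robot
from h import *
o=robot.get_obs();print({k:np.round(o[k],4) for k in ('t','qpos','position','ee_rot')})
c=robot.camera("wrist");pickle.dump(c,open("w3.pkl","wb"));cv2.imwrite("pics/w3.png",c["img"])
E
```

```text
{'t': np.float64(8.7), 'qpos': array([-0.6595,  0.3796, -0.1593,  1.032 ,  0.    , -2.7629]), 'position': array([ 0.4465, -0.3461,  0.0993]), 'ee_rot': array([-3.1416e+00,  1.0000e-04, -1.0381e+00])}
```

View pics/w3.png

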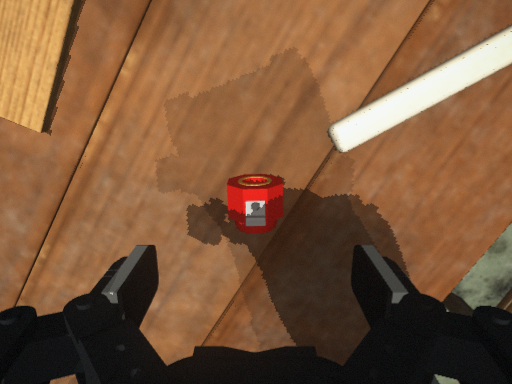

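Collar at (256,205), square to the jaws and centred, with the nose toward the gripper and the catch on top.

```bash
python3 - <<'E'
from h import *
c=pickle.load(open("w3.pkl","rb"))
uv=np.array([(u,v) for v in range(170,240) for u in range(225,290)])
Q=cloud(c,uv);u=np.array([np.cos(2.103),np.sin(2.103)]);s=np.array([u[1],-u[0]]);d=Q[:,:2]-[.4465,-.3461]
t=(Q[:,2]>.036)&(Q[:,2]<.0395);print("top flat along",np.percentile(d[t]@u,[1,5,50,95,99]),"across",np.percentile(d[t]@s,[1,5,50,95,99]),t.sum())
k=Q[:,2]>.041;print("catch",np.percentile(d[k]@u,[2,50,98]),np.percentile(d[k]@s,[2,50,98]),k.sum())
b=Q[:,2]>.012;print("body across",np.percentile(d[b]@s,[1,99]),"along",np.percentile(d[b]@u,[1,99]))
print(np.percentile(Q[:,2],[1,10]))
E
```

```text
top flat along [-0.01130854 -0.01050794 -0.00134818  0.00836292  0.01170308] across [-0.00929599 -0.00853989 -0.00066299  0.00719919  0.00828704] 724
catch [0.00661099 0.00927083 0.01182447] [-0.00712457 -0.00130072  0.00516625] 144
body across [-0.01902733  0.01785895] along [-0.01197808  0.02191404]
[-0.00321139 -0.001774  ]
```

Call:
servo_tool([
  {"slide": [0, 0, 0.6], "twist": 0, "claw": -1},
  {"slide": [0, 0, 0.6], "twist": 0, "claw": -1},
  {"slide": [0, 0, 0.6], "twist": 0, "claw": -1},
  {"slide": [0, 0, 0.4], "twist": 0, "claw": -1},
  {"slide": [0, 0, 0.18], "twist": 0, "claw": -1},
  {"slide": [0, 0, 0], "twist": 0, "claw": -1},
  {"slide": [0, 0, 0], "twist": 0, "claw": 1},
  {"slide": [0, 0, 0], "twist": 0, "claw": 1},
  {"slide": [0, 0, 0], "twist": 0, "claw": 1},
  {"slide": [0, 0, 0], "twist": 0, "claw": 1},
  {"slide": [0, 0, 0], "twist": 0, "claw": 1},
  {"slide": [0, 0, 0], "twist": 0, "claw": 1},
  {"slide": [0, 0, 0], "twist": 0, "claw": 1},
  {"slide": [0, 0, 0], "twist": 0, "claw": 1},
])

```text
t: 10.5
position: [0.4468, -0.3463, 0.0048]
ee_rot: [-3.141, -0.001, -1.035]
force: [-1.4, 2.2, 6.4]
opening: 0.0371
```

Grasped: opening is 37 mm, and the bore axis sits about 14 mm above the TCP. I'll lift, turn to the leg's heading and go to just before the pipe end.

Call:
servo_tool([
  {"slide": [0, 0, -0.5], "twist": 0, "claw": 1},
  {"slide": [0, 0, -0.5], "twist": 0.5, "claw": 1},
  {"slide": [0, 0, -0.23], "twist": 1, "claw": 1},
  {"slide": [0, 0, 0], "twist": 1, "claw": 1},
  {"slide": [0, 0, 0], "twist": 1, "claw": 1},
  {"slide": [0, 0, 0], "twist": 1, "claw": 1},
  {"slide": [-0.88, -0.09, 0], "twist": 0, "claw": 1},
  {"slide": [-0.88, -0.09, 0], "twist": 0, "claw": 1},
  {"slide": [-0.88, -0.09, 0], "twist": 0, "claw": 1},
  {"slide": [-0.88, -0.09, 0], "twist": 0, "claw": 1},
  {"slide": [-0.88, -0.09, 0], "twist": 0, "claw": 1},
  {"slide": [0, 0, 0], "twist": 0, "claw": 1},
  {"slide": [0, 0, 0], "twist": 0, "claw": 1},
])

```text
t: 12.12
position: [0.4807, -0.1728, 0.0534]
ee_rot: [-3.141, -0.0, -1.663]
force: [0.5, -0.8, -0.6]
opening: 0.0367
```

```bash
python3 - <<'E'
from workcell import robot
from h import *
o=robot.get_obs();print({k:np.round(o[k],4) for k in ('t','qpos','position','ee_rot','force','moment')})
c=robot.camera("wrist");pickle.dump(c,open("w4.pkl","wb"));cv2.imwrite("pics/w4.png",c["img"])
E
```

```text
{'t': np.float64(12.125), 'qpos': array([-3.4490e-01,  3.4060e-01, -3.5780e-01,  8.7210e-01, -2.0000e-04,
       -1.8239e+00]), 'position': array([ 0.4807, -0.1728,  0.0534]), 'ee_rot': array([-3.1415e+00, -3.0000e-04, -1.6626e+00]), 'force': array([ 0.5476, -0.7763, -0.5907]), 'moment': array([-0.0374,  0.0497,  0.0382])}
```

View pics/w4.png

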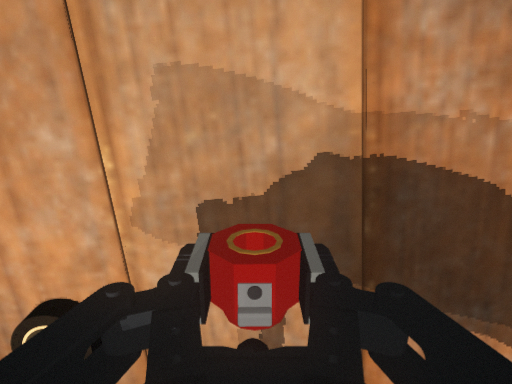

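The collar is square in the jaws with the catch up at (255,303). The black pipe end shows just ahead at (253,345). I'll check camera bias across the jaws using the gripped collar, and compare collar to pipe in the top camera.

```bash
python3 - <<'E'
from workcell import robot
from h import *
o=robot.get_obs();p=o["position"];th=o["ee_rot"][2]
tx=np.array([np.cos(th),np.sin(th)]);ty=np.array([np.sin(th),-np.cos(th)])
c=pickle.load(open("w4.pkl","rb"))
uv=np.array([(u,v) for v in range(250,330) for u in range(205,305)])
Q=cloud(c,uv);d=Q[:,:2]-p[:2]
for zz in (.082,.085):
    t=(Q[:,2]>zz)&(Q[:,2]<.1)&(abs(d@ty)<.015);print(t.sum(),"x",np.percentile(d[t]@tx,[2,50,98]),"y",np.percentile(d[t]@ty,[2,50,98]),"z",np.percentile(Q[t][:,2],[5,50,95]))
wh=mask(c,(0,0,120),(180,50,255),(230,275,280,330));print("catch cols",wh[:,0].min(),wh[:,0].max())
e=onplane(c,[[(wh[:,0].min()+wh[:,0].max())/2,303]],.092)[0,:2]-p[:2];print("catch centre y_tool",e@ty)
g=cv2.cvtColor(c["img"],cv2.COLOR_BGR2HSV);row=g[262];r=np.flatnonzero((row[200:310,1]>150)&((row[200:310,0]<8)|(row[200:310,0]>172)))+200
e=onplane(c,[[(r.min()+r.max())/2,262]],.08)[0,:2]-p[:2];print("body cols",r.min(),r.max(),e@ty)
t=robot.camera("top");pickle.dump(t,open("t2.pkl","wb"))
rd=mask(t,(0,120,50),(8,255,255),(255,205,330,250));print(len(rd),rd.min(0),rd.max(0))
P=onplane(t,rd,.075)[:,:2];q=P-[.49294,-.05379];dl=np.array([.0944,.9955]);nl=np.array([.9955,-.0944])
print("red across leg line(+=x)",np.percentile(q@nl,[2,50,98]),"along",np.percentile(q@dl,[2,98]))
b=mask(t,(95,100,40),(125,255,255),(212,205,290,240))
cs=[(u,b[b[:,0]==u][:,1].mean()) for u in range(225,262)]
B=onplane(t,cs,.068)[:,:2]-[.49294,-.05379];print("top pipe across",(B@nl).mean(),"slope",np.polyfit(B@dl,B@nl,1))
E
```

```text
3562 x [-0.01227739 -0.00043056  0.01108216] y [-0.01041205  0.00025955  0.01064978] z [0.08255813 0.08537869 0.09028676]
2197 x [-0.01237833 -0.00279042  0.01069034] y [-0.00771223  0.00027024  0.00791426] z [0.08510351 0.08608938 0.09053684]
catch cols 238 271
catch centre y_tool 8.72484917574306e-05
body cols 208 300 -0.00011594588010054821Traceback (most recent call last):
  File "<stdin>", line 15, in <module>
    return umr_minimum(a, axis, None, out, keepdims, initial, where)
ValueError: zero-size array to reduction operation minimum which has no identity
```

Camera bias across the jaws is only about 0.1 mm, so the pipe fit can be trusted. I'll correct by 1 mm and start threading gently.

Call:
servo_tool([
  {"slide": [0, -0.025, -0.01], "twist": 0, "claw": 1},
  {"slide": [-0.1, 0, 0], "twist": 0, "claw": 1},
  {"slide": [-0.1, 0, 0], "twist": 0, "claw": 1},
  {"slide": [-0.1, 0, 0], "twist": 0, "claw": 1},
  {"slide": [-0.1, 0, 0], "twist": 0, "claw": 1},
  {"slide": [-0.1, 0, 0], "twist": 0, "claw": 1},
  {"slide": [-0.1, 0, 0], "twist": 0, "claw": 1},
  {"slide": [-0.1, 0, 0], "twist": 0, "claw": 1},
  {"slide": [0, 0, 0], "twist": 0, "claw": 1},
])

```text
t: 13.35
position: [0.4842, -0.1444, 0.0537]
ee_rot: [3.142, 0.0, -1.663]
force: [0.4, -0.5, -0.7]
opening: 0.0372
```

Call:
servo_tool([
  {"slide": [-0.07, 0, 0], "twist": 0, "claw": 1},
  {"slide": [-0.07, 0, 0], "twist": 0, "claw": 1},
  {"slide": [-0.07, 0, 0], "twist": 0, "claw": 1},
  {"slide": [-0.07, 0, 0], "twist": 0, "claw": 1},
])

```text
t: 13.85
position: [0.4852, -0.1334, 0.0537]
ee_rot: [3.142, 0.0, -1.663]
force: [-0.1, -1.1, 0.1]
opening: 0.0366
```

Call:
servo_tool([
  {"slide": [-0.1, 0, 0], "twist": 0, "claw": 1},
  {"slide": [-0.1, 0, 0], "twist": 0, "claw": 1},
  {"slide": [-0.1, 0, 0], "twist": 0, "claw": 1},
  {"slide": [-0.1, 0, 0], "twist": 0, "claw": 1},
  {"slide": [-0.1, 0, 0], "twist": 0, "claw": 1},
])

```text
t: 14.48
position: [0.4872, -0.1134, 0.0537]
ee_rot: [3.142, 0.0, -1.663]
force: [0.6, -0.6, -0.5]
opening: 0.0369
```

Call:
servo_tool([
  {"slide": [-0.1, 0, 0], "twist": 0, "claw": 1},
  {"slide": [-0.1, 0, 0], "twist": 0, "claw": 1},
  {"slide": [-0.1, 0, 0], "twist": 0, "claw": 1},
  {"slide": [-0.1, 0, 0], "twist": 0, "claw": 1},
  {"slide": [-0.1, 0, 0], "twist": 0, "claw": 1},
])

```text
t: 15.1
position: [0.489, -0.0935, 0.0537]
ee_rot: [3.142, 0.0, -1.663]
force: [-1.2, 0.1, -0.1]
opening: 0.037
```

Call:
servo_tool([
  {"slide": [-0.1, 0, 0], "twist": 0, "claw": 1},
  {"slide": [-0.1, 0, 0], "twist": 0, "claw": 1},
  {"slide": [-0.1, 0, 0], "twist": 0, "claw": 1},
  {"slide": [-0.1, 0, 0], "twist": 0, "claw": 1},
  {"slide": [-0.1, 0, 0], "twist": 0, "claw": 1},
  {"slide": [-0.1, 0, 0], "twist": 0, "claw": 1},
  {"slide": [-0.1, 0, 0], "twist": 0, "claw": 1},
  {"slide": [-0.1, 0, 0], "twist": 0, "claw": 1},
])

```text
t: 16.1
position: [0.4919, -0.0616, 0.0537]
ee_rot: [3.142, 0.0, -1.663]
force: [0.3, -0.6, -1.0]
opening: 0.0366
```

Call:
servo_tool([
  {"slide": [-0.1, 0, 0], "twist": 0, "claw": 1},
  {"slide": [-0.1, 0, 0], "twist": 0, "claw": 1},
  {"slide": [-0.1, 0, 0], "twist": 0, "claw": 1},
  {"slide": [-0.1, 0, 0], "twist": 0, "claw": 1},
  {"slide": [-0.05, 0, 0], "twist": 0, "claw": 1},
])

```text
t: 16.73
position: [0.4936, -0.0437, 0.0537]
ee_rot: [3.142, 0.0, -1.663]
force: [-0.4, 0.1, -0.6]
opening: 0.037
```

Call:
servo_tool([
  {"slide": [0, 0.025, 0], "twist": 0, "claw": 1},
  {"slide": [0, 0, 0], "twist": 0, "claw": 1},
])

```text
t: 16.98
position: [0.4926, -0.0439, 0.0538]
ee_rot: [-3.141, 0.0, -1.663]
force: [-0.6, -0.7, -0.7]
opening: 0.0368
```

```bash
cat > st.py <<'E'
from workcell import robot
import numpy as np
o=robot.get_obs();p=o["position"];th=o["ee_rot"][2]
C=np.array([.5629,-.0049]);d=p[:2]-C
f=o["force"][:2];tx=np.array([np.cos(th),np.sin(th)]);ty=np.array([np.sin(th),-np.cos(th)])
print("t",o["t"],"pos",np.round(p*1000,2),"th",np.round(np.degrees(th),2),"r",round(np.hypot(*d)*1000,2),"phi",np.round(np.degrees(np.arctan2(d[1],d[0])),2),"leg off",round(((p[:2]-[.49294,-.05379])@[.9955,-.0944])*1000,2))
print("F",np.round(o["force"],2),"tool x,y",np.round([f@tx,f@ty],2),"M",np.round(o["moment"],3))
E
python3 st.py
```

```text
t 16.975 pos [492.6  -43.91  53.76] th -95.29 r 80.4 phi -150.97 leg off -1.27
F [-0.58 -0.67 -0.73] tool x,y [0.72 0.51] M [ 0.033 -0.06   0.024]
```

Call:
servo_tool([
  {"slide": [0, 0.02, 0], "twist": 0, "claw": 1},
  {"slide": [0, 0, 0], "twist": 0, "claw": 1},
])

```text
t: 17.23
position: [0.4925, -0.0439, 0.0539]
ee_rot: [-3.14, 0.0, -1.663]
force: [4.3, -0.5, -2.2]
opening: 0.0365
```

Call:
servo_tool([
  {"slide": [0, -0.065, 0], "twist": 0, "claw": 1},
  {"slide": [0, 0, 0], "twist": 0, "claw": 1},
])

```text
t: 17.48
position: [0.4941, -0.0441, 0.0536]
ee_rot: [3.141, 0.0, -1.663]
force: [0.0, -0.3, -1.3]
opening: 0.0374
```

Call:
servo_tool([
  {"slide": [0, -0.015, 0], "twist": 0, "claw": 1},
  {"slide": [0, 0, 0], "twist": 0, "claw": 1},
])

```text
t: 17.73
position: [0.4948, -0.0441, 0.0536]
ee_rot: [3.141, 0.0, -1.663]
force: [0.2, 0.1, -0.2]
opening: 0.0373
```

```bash
python3 st.py
```

```text
t 17.725 pos [494.82 -44.08  53.63] th -95.29 r 78.55 phi -150.08 leg off 0.96
F [ 0.23  0.07 -0.17] tool x,y [-0.09 -0.22] M [ 0.007 -0.05   0.025]
```

Call:
servo_tool([
  {"slide": [0, -0.02, 0], "twist": 0, "claw": 1},
  {"slide": [0, 0, 0], "twist": 0, "claw": 1},
])

```text
t: 17.98
position: [0.4955, -0.0442, 0.0537]
ee_rot: [3.141, 0.0, -1.663]
force: [-2.2, 1.3, 0.1]
opening: 0.0365
```

Call:
servo_tool([
  {"slide": [0, -0.015, 0], "twist": 0, "claw": 1},
  {"slide": [0, 0, 0], "twist": 0, "claw": 1},
])

```text
t: 18.23
position: [0.4956, -0.0441, 0.0536]
ee_rot: [3.14, 0.0, -1.663]
force: [-4.6, 0.4, 1.5]
opening: 0.037
```

```bash
python3 st.py
```

```text
t 18.225 pos [495.63 -44.15  53.57] th -95.29 r 77.88 phi -149.74 leg off 1.77
F [-4.64  0.44  1.54] tool x,y [-0.01  4.66] M [0.026 0.871 0.003]
```

The probing contacts put the leg's axis 0.2 mm from the camera fit. I'll re-centre and write a small planner: at each arc position it fits the bore to the pipe centreline and prints increments in tool axes.

```bash
cat > plan.py <<'E'
# usage: plan.py s_end ds [cx cy]: prints rows in tool units from the measured pose along the pipe
import sys
from workcell import robot
import numpy as np
C=np.array([.5631,-.0049]);R=.065;a0=np.radians(84.58);a1=np.radians(0.05);lead=.0007
E=[float(x) for x in sys.argv[3:]]
if E:C=np.array(E[:2])
th0=a0+np.pi/2                      # bend start angle seen from C
La=R*(a0-a1)
def pipe(s):
    if s<0: h=a0;p=C+R*np.array([-np.sin(a0),np.cos(a0)])+s*np.array([np.cos(a0),np.sin(a0)])
    elif s<La: h=a0-s/R;p=C+R*np.array([-np.sin(h),np.cos(h)])
    else: h=a1;p=C+R*np.array([-np.sin(a1),np.cos(a1)])+(s-La)*np.array([np.cos(a1),np.sin(a1)])
    return p,h
def pose(s):                        # bore fit over the body's 24 mm
    P=np.array([pipe(s+k)[0] for k in np.linspace(-.012,.012,25)])
    d=P[-1]-P[0];h=np.arctan2(d[1],d[0]);n=np.array([-np.sin(h),np.cos(h)]);q=P@n
    m=(q.max()+q.min())/2;p=pipe(s)[0];return p+n*(m-p@n),h
o=robot.get_obs();p=o["position"][:2];th=o["ee_rot"][2];hd=th+np.pi
hd=(hd+np.pi)%(2*np.pi)-np.pi
c=p+lead*np.array([np.cos(hd),np.sin(hd)])
S=np.linspace(-.06,La+.06,2401);s=S[np.argmin([np.hypot(*(pose(x)[0]-c)) for x in S])]
e=c-pose(s)[0];h=pose(s)[1];n=np.array([-np.sin(h),np.cos(h)])
f=o["force"][:2]
print(f"t {o['t']:.2f} s {s*1e3:.1f} of {La*1e3:.1f}  left-off {e@n*1e3:.2f}mm heading-err {np.degrees(hd-h):.2f}deg z {o['position'][2]*1e3:.1f} F left {f@n:.1f} fwd {f@[np.cos(h),np.sin(h)]:.1f} up {o['force'][2]:.1f} M {np.round(o['moment'],2)}")
s_end,ds=float(sys.argv[1])/1e3,float(sys.argv[2])/1e3
N=max(1,int(round((s_end-s)/ds)))
for k in range(1,N+1):
    q,hq=pose(s+(s_end-s)*k/N);T=q-lead*np.array([np.cos(hq),np.sin(hq)])
    d=(T-p);tt=hd-np.pi
    sx=d@[np.cos(tt),np.sin(tt)];sy=d@[np.sin(tt),-np.cos(tt)];w=-np.degrees((hq-hd))
    print(f'{{"slide": [{sx/.04:.3f}, {sy/.04:.3f}, 0], "twist": {w/8:.2f}, "claw": 1}},')
    p=T;hd=hq
E
```

Call:
servo_tool([
  {"slide": [0, 0.055, 0], "twist": 0, "claw": 1},
  {"slide": [0, 0, 0], "twist": 0, "claw": 1},
])

```text
t: 18.48
position: [0.4946, -0.044, 0.0539]
ee_rot: [-3.141, 0.0, -1.663]
force: [-0.3, 0.7, -0.9]
opening: 0.0368
```

```bash
python3 plan.py 0 4
```

```text
t 18.48 s -44.7 of 95.9  left-off -0.49mm heading-err 0.14deg z 53.9 F left 0.3 fwd 0.7 up -0.9 M [ 0.01  0.04 -0.04]
{"slide": [-0.102, 0.012, 0], "twist": 0.02, "claw": 1},
{"slide": [-0.102, -0.000, 0], "twist": -0.00, "claw": 1},
{"slide": [-0.102, 0.000, 0], "twist": 0.00, "claw": 1},
{"slide": [-0.102, -0.000, 0], "twist": -0.00, "claw": 1},
{"slide": [-0.102, 0.000, 0], "twist": 0.00, "claw": 1},
{"slide": [-0.102, -0.000, 0], "twist": -0.00, "claw": 1},
{"slide": [-0.102, 0.000, 0], "twist": 0.00, "claw": 1},
{"slide": [-0.102, -0.000, 0], "twist": -0.00, "claw": 1},
{"slide": [-0.102, -0.000, 0], "twist": 0.03, "claw": 1},
{"slide": [-0.102, -0.001, 0], "twist": 0.11, "claw": 1},
{"slide": [-0.101, -0.002, 0], "twist": 0.19, "claw": 1},
```

Call:
servo_tool([
  {"slide": [-0.1, 0.012, 0], "twist": 0.02, "claw": 1},
  {"slide": [-0.1, 0, 0], "twist": 0, "claw": 1},
  {"slide": [-0.1, 0, 0], "twist": 0, "claw": 1},
  {"slide": [-0.1, 0, 0], "twist": 0, "claw": 1},
  {"slide": [-0.1, 0, 0], "twist": 0, "claw": 1},
  {"slide": [-0.1, 0, 0], "twist": 0, "claw": 1},
  {"slide": [-0.1, 0, 0], "twist": 0, "claw": 1},
  {"slide": [-0.1, 0, 0], "twist": 0, "claw": 1},
  {"slide": [-0.1, 0, 0], "twist": 0.03, "claw": 1},
  {"slide": [-0.1, 0, 0], "twist": 0.11, "claw": 1},
])

```text
t: 19.73
position: [0.4975, -0.0039, 0.0537]
ee_rot: [3.141, 0.0, -1.686]
force: [0.1, -0.1, -1.3]
opening: 0.0369
```

```bash
python3 plan.py 16 4
```

```text
t 19.73 s -4.5 of 95.9  left-off 0.49mm heading-err -0.17deg z 53.7 F left -0.1 fwd -0.1 up -1.3 M [0.   0.01 0.01]
{"slide": [-0.103, -0.014, 0], "twist": 0.16, "claw": 1},
{"slide": [-0.102, -0.002, 0], "twist": 0.26, "claw": 1},
{"slide": [-0.102, -0.003, 0], "twist": 0.33, "claw": 1},
{"slide": [-0.102, -0.002, 0], "twist": 0.41, "claw": 1},
{"slide": [-0.102, -0.002, 0], "twist": 0.45, "claw": 1},
```

Call:
servo_tool([
  {"slide": [-0.1, -0.012, 0], "twist": 0.16, "claw": 1},
  {"slide": [-0.1, -0.002, 0], "twist": 0.26, "claw": 1},
  {"slide": [-0.1, -0.003, 0], "twist": 0.33, "claw": 1},
  {"slide": [-0.1, -0.002, 0], "twist": 0.41, "claw": 1},
])

```text
t: 20.23
position: [0.5009, 0.0118, 0.0537]
ee_rot: [3.142, 0.0, -1.85]
force: [-0.4, 0.1, 0.1]
opening: 0.0368
```

```bash
python3 plan.py 28 4
```

```text
t 20.23 s 11.6 of 95.9  left-off -0.03mm heading-err -0.35deg z 53.7 F left 0.4 fwd 0.0 up 0.1 M [-0.03  0.06 -0.02]
{"slide": [-0.102, -0.001, 0], "twist": 0.41, "claw": 1},
{"slide": [-0.102, -0.002, 0], "twist": 0.45, "claw": 1},
{"slide": [-0.102, -0.002, 0], "twist": 0.45, "claw": 1},
{"slide": [-0.102, -0.002, 0], "twist": 0.45, "claw": 1},
```

Call:
servo_tool([
  {"slide": [-0.1, -0.001, 0], "twist": 0.41, "claw": 1},
  {"slide": [-0.1, -0.002, 0], "twist": 0.45, "claw": 1},
  {"slide": [-0.1, -0.002, 0], "twist": 0.45, "claw": 1},
  {"slide": [-0.1, -0.002, 0], "twist": 0.45, "claw": 1},
])

```text
t: 20.72
position: [0.5069, 0.0266, 0.0537]
ee_rot: [3.142, 0.0, -2.096]
force: [0.4, -0.5, 0.1]
opening: 0.0367
```

```bash
python3 plan.py 44 4
```

```text
t 20.73 s 27.7 of 95.9  left-off -0.01mm heading-err -0.26deg z 53.7 F left -0.5 fwd -0.2 up 0.1 M [ 0.02 -0.03 -0.02]
{"slide": [-0.100, -0.001, 0], "twist": 0.42, "claw": 1},
{"slide": [-0.101, -0.002, 0], "twist": 0.45, "claw": 1},
{"slide": [-0.101, -0.002, 0], "twist": 0.45, "claw": 1},
{"slide": [-0.101, -0.002, 0], "twist": 0.45, "claw": 1},
```

Call:
servo_tool([
  {"slide": [-0.1, -0.001, 0], "twist": 0.42, "claw": 1},
  {"slide": [-0.1, -0.002, 0], "twist": 0.45, "claw": 1},
  {"slide": [-0.1, -0.002, 0], "twist": 0.45, "claw": 1},
  {"slide": [-0.1, -0.002, 0], "twist": 0.45, "claw": 1},
])

```text
t: 21.22
position: [0.5163, 0.0395, 0.0537]
ee_rot: [3.141, 0.0, -2.343]
force: [0.5, -0.0, -0.2]
opening: 0.0367
```

```bash
python3 plan.py 60 4
```

```text
t 21.23 s 43.9 of 95.9  left-off 0.02mm heading-err -0.14deg z 53.7 F left -0.4 fwd 0.4 up -0.2 M [ 0.02  0.04 -0.01]
{"slide": [-0.100, -0.002, 0], "twist": 0.43, "claw": 1},
{"slide": [-0.100, -0.002, 0], "twist": 0.44, "claw": 1},
{"slide": [-0.100, -0.002, 0], "twist": 0.44, "claw": 1},
{"slide": [-0.100, -0.002, 0], "twist": 0.44, "claw": 1},
```

Call:
servo_tool([
  {"slide": [-0.1, -0.002, 0], "twist": 0.43, "claw": 1},
  {"slide": [-0.1, -0.002, 0], "twist": 0.44, "claw": 1},
  {"slide": [-0.1, -0.002, 0], "twist": 0.44, "claw": 1},
  {"slide": [-0.1, -0.002, 0], "twist": 0.44, "claw": 1},
])

```text
t: 21.72
position: [0.5286, 0.0496, 0.0537]
ee_rot: [3.141, -0.0, -2.587]
force: [-0.1, 0.2, -0.6]
opening: 0.037
```

```bash
python3 plan.py 72 4
```

```text
t 21.73 s 60.0 of 95.9  left-off 0.07mm heading-err 0.06deg z 53.7 F left 0.2 fwd 0.1 up -0.6 M [ 0.02  0.04 -0.06]
{"slide": [-0.099, -0.004, 0], "twist": 0.45, "claw": 1},
{"slide": [-0.099, -0.002, 0], "twist": 0.44, "claw": 1},
{"slide": [-0.099, -0.002, 0], "twist": 0.44, "claw": 1},
```

Call:
servo_tool([
  {"slide": [-0.1, -0.004, 0], "twist": 0.45, "claw": 1},
  {"slide": [-0.1, -0.002, 0], "twist": 0.44, "claw": 1},
  {"slide": [-0.1, -0.002, 0], "twist": 0.44, "claw": 1},
])

```text
t: 22.1
position: [0.5393, 0.055, 0.0537]
ee_rot: [3.141, -0.0, -2.773]
force: [0.2, 0.0, -0.3]
opening: 0.0365
```

Call:
servo_tool([
  {"slide": [0, 0.03, 0], "twist": 0, "claw": 1},
  {"slide": [0, 0, 0], "twist": 0, "claw": 1},
])

```text
t: 22.35
position: [0.539, 0.0557, 0.0538]
ee_rot: [-3.141, 0.0, -2.769]
force: [2.0, -1.6, -1.0]
opening: 0.0373
```

```bash
python3 plan.py 72 4 | head -1
```

```text
t 22.35 s 72.1 of 95.9  left-off 0.81mm heading-err 0.26deg z 53.8 F left -2.2 fwd 1.3 up -1.0 M [-0.49 -0.24 -0.06]
```

Call:
servo_tool([
  {"slide": [0, -0.06, 0], "twist": 0, "claw": 1},
  {"slide": [0, 0, 0], "twist": 0, "claw": 1},
])

```text
t: 22.6
position: [0.5393, 0.0538, 0.0537]
ee_rot: [3.141, -0.0, -2.77]
force: [-0.5, 0.9, 0.2]
opening: 0.0369
```

```bash
python3 plan.py 72 4 | head -1
```

```text
t 22.60 s 71.7 of 95.9  left-off -1.14mm heading-err -0.09deg z 53.7 F left 1.0 fwd -0.1 up 0.2 M [0.22 0.06 0.01]
```

Both contact sides are balanced about −0.15 mm, so the bend fit is good. On to the exit.

```bash
python3 plan.py 110 4 .5631 -.0051
```

```text
t 22.60 s 71.7 of 95.9  left-off -0.95mm heading-err -0.09deg z 53.7 F left 1.0 fwd -0.1 up 0.2 M [0.22 0.06 0.01]
{"slide": [-0.094, 0.022, 0], "twist": 0.41, "claw": 1},
{"slide": [-0.095, -0.002, 0], "twist": 0.42, "claw": 1},
{"slide": [-0.095, -0.002, 0], "twist": 0.42, "claw": 1},
{"slide": [-0.095, -0.001, 0], "twist": 0.40, "claw": 1},
{"slide": [-0.095, -0.000, 0], "twist": 0.33, "claw": 1},
{"slide": [-0.095, 0.000, 0], "twist": 0.27, "claw": 1},
{"slide": [-0.096, 0.000, 0], "twist": 0.20, "claw": 1},
{"slide": [-0.096, -0.000, 0], "twist": 0.13, "claw": 1},
{"slide": [-0.096, -0.000, 0], "twist": 0.06, "claw": 1},
{"slide": [-0.096, -0.000, 0], "twist": 0.01, "claw": 1},
```

Call:
servo_tool([
  {"slide": [0, 0.025, 0], "twist": 0, "claw": 1},
  {"slide": [-0.095, -0.001, 0], "twist": 0.41, "claw": 1},
  {"slide": [-0.095, -0.002, 0], "twist": 0.42, "claw": 1},
  {"slide": [-0.095, -0.002, 0], "twist": 0.42, "claw": 1},
  {"slide": [-0.095, -0.001, 0], "twist": 0.4, "claw": 1},
])

```text
t: 23.22
position: [0.5539, 0.0587, 0.0537]
ee_rot: [3.142, -0.0, -3.002]
force: [-0.2, -0.4, -1.1]
opening: 0.0371
```

```bash
python3 plan.py 110 4 .5631 -.0051
```

```text
t 23.23 s 87.3 of 95.9  left-off -0.03mm heading-err 0.17deg z 53.7 F left -0.4 fwd -0.2 up -1.1 M [-0.01 -0.03 -0.01]
{"slide": [-0.094, 0.000, 0], "twist": 0.34, "claw": 1},
{"slide": [-0.094, 0.000, 0], "twist": 0.26, "claw": 1},
{"slide": [-0.094, 0.000, 0], "twist": 0.19, "claw": 1},
{"slide": [-0.094, -0.000, 0], "twist": 0.13, "claw": 1},
{"slide": [-0.094, -0.000, 0], "twist": 0.06, "claw": 1},
{"slide": [-0.094, -0.000, 0], "twist": 0.01, "claw": 1},
```

Call:
servo_tool([
  {"slide": [-0.094, 0, 0], "twist": 0.34, "claw": 1},
  {"slide": [-0.094, 0, 0], "twist": 0.26, "claw": 1},
  {"slide": [-0.094, 0, 0], "twist": 0.19, "claw": 1},
  {"slide": [-0.094, 0, 0], "twist": 0.13, "claw": 1},
  {"slide": [-0.094, 0, 0], "twist": 0.06, "claw": 1},
  {"slide": [-0.094, 0, 0], "twist": 0.01, "claw": 1},
  {"slide": [0, 0, 0], "twist": 0, "claw": 1},
])

```text
t: 24.1
position: [0.5767, 0.0599, 0.0537]
ee_rot: [3.141, 0.0, -3.139]
force: [0.0, -0.4, -1.2]
opening: 0.0369
```

```bash
python3 plan.py 118 4 .5631 -.0051;python3 - <<'E'
from workcell import robot
from h import *
c=robot.camera("wrist");pickle.dump(c,open("w5.pkl","wb"));cv2.imwrite("pics/w5.png",c["img"])
E
```

```text
t 24.10 s 110.3 of 95.9  left-off -0.00mm heading-err 0.11deg z 53.7 F left -0.4 fwd 0.0 up -1.2 M [-0.    0.06  0.03]
{"slide": [-0.097, -0.000, 0], "twist": 0.01, "claw": 1},
{"slide": [-0.096, 0.000, 0], "twist": 0.00, "claw": 1},
```

View pics/w5.png

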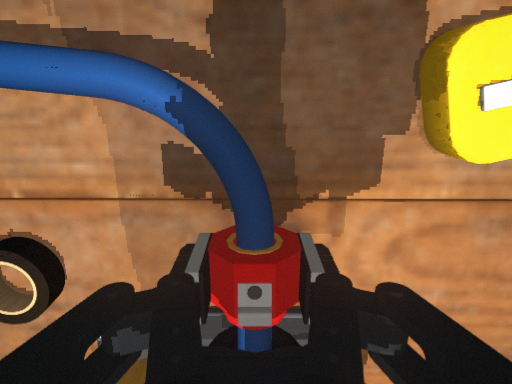

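The pipe enters the collar centrally from behind (255,235) and leaves below the nose at (253,335). The collar is on the port leg with the catch up. Now I'll ease toward the latch.

Call:
servo_tool([
  {"slide": [-0.08, 0, 0], "twist": 0, "claw": 1},
  {"slide": [-0.08, 0, 0], "twist": 0, "claw": 1},
  {"slide": [-0.08, 0, 0], "twist": 0, "claw": 1},
  {"slide": [-0.06, 0, 0], "twist": 0, "claw": 1},
])

```text
t: 24.65
position: [0.5887, 0.0599, 0.0537]
ee_rot: [3.142, 0.0, -3.139]
force: [0.0, 0.3, 0.2]
opening: 0.0368
```

Call:
servo_tool([
  {"slide": [-0.04, 0, 0], "twist": 0, "claw": 1},
  {"slide": [-0.04, 0, 0], "twist": 0, "claw": 1},
])

```text
t: 24.9
position: [0.5917, 0.0599, 0.0537]
ee_rot: [3.142, -0.0, -3.139]
force: [-0.7, 0.5, -1.2]
opening: 0.037
```

Call:
servo_tool([
  {"slide": [-0.04, 0, 0], "twist": 0, "claw": 1},
  {"slide": [-0.04, 0, 0], "twist": 0, "claw": 1},
])

```text
t: 25.15
position: [0.5944, 0.0599, 0.0535]
ee_rot: [3.142, -0.001, -3.139]
force: [-1.7, -0.5, -1.8]
opening: 0.0368
```

Call:
servo_tool([
  {"slide": [-0.04, 0, 0], "twist": 0, "claw": 1},
  {"slide": [-0.03, 0, 0], "twist": 0, "claw": 1},
])

```text
t: 25.4
position: [0.5973, 0.0599, 0.0535]
ee_rot: [3.142, -0.001, -3.139]
force: [-2.5, -0.0, -2.3]
opening: 0.0368
```

Call:
servo_tool([
  {"slide": [-0.03, 0, 0], "twist": 0, "claw": 1},
  {"slide": [-0.03, 0, 0], "twist": 0, "claw": 1},
])

```text
t: 25.65
position: [0.6002, 0.0599, 0.0537]
ee_rot: [3.142, 0.0, -3.139]
force: [-0.2, -0.4, -2.0]
opening: 0.037
```

Call:
servo_tool([
  {"slide": [-0.03, 0, 0], "twist": 0, "claw": 1},
  {"slide": [-0.03, 0, 0], "twist": 0, "claw": 1},
])

```text
t: 25.9
position: [0.6028, 0.06, 0.0539]
ee_rot: [3.141, 0.001, -3.139]
force: [0.3, -1.1, -2.3]
opening: 0.0367
```

```bash
python3 st.py
```

```text
t 25.9 pos [602.85  59.98  53.89] th -179.85 r 76.2 phi 58.38 leg off 98.67
F [ 0.29 -1.08 -2.29] tool x,y [-0.29 -1.08] M [0.025 0.11  0.02 ]
```

Latch is lifted and riding on the catch. I'll go in smaller steps toward the floor.

Call:
servo_tool([
  {"slide": [-0.025, 0, 0], "twist": 0, "claw": 1},
  {"slide": [-0.025, 0, 0], "twist": 0, "claw": 1},
])

```text
t: 26.15
position: [0.6045, 0.06, 0.0538]
ee_rot: [3.141, 0.0, -3.139]
force: [-0.6, -0.5, -1.8]
opening: 0.0367
```

Call:
servo_tool([
  {"slide": [-0.025, 0, 0], "twist": 0, "claw": 1},
  {"slide": [0, 0, 0], "twist": 0, "claw": 1},
])

```text
t: 26.4
position: [0.6056, 0.06, 0.0538]
ee_rot: [3.142, 0.0, -3.139]
force: [0.9, 0.6, -1.1]
opening: 0.037
```

Call:
servo_tool([
  {"slide": [-0.025, 0, 0], "twist": 0, "claw": 1},
  {"slide": [0, 0, 0], "twist": 0, "claw": 1},
])

```text
t: 26.65
position: [0.6068, 0.06, 0.0539]
ee_rot: [3.141, 0.001, -3.139]
force: [1.5, -0.3, -0.8]
opening: 0.0369
```

Call:
servo_tool([
  {"slide": [-0.02, 0, 0], "twist": 0, "claw": 1},
  {"slide": [0, 0, 0], "twist": 0, "claw": 1},
])

```text
t: 26.9
position: [0.6072, 0.06, 0.0538]
ee_rot: [3.142, 0.0, -3.139]
force: [-0.5, -0.0, -0.8]
opening: 0.0368
```

Call:
servo_tool([
  {"slide": [-0.02, 0, 0], "twist": 0, "claw": 1},
  {"slide": [0, 0, 0], "twist": 0, "claw": 1},
])

```text
t: 27.15
position: [0.608, 0.06, 0.0537]
ee_rot: [3.142, -0.0, -3.139]
force: [-0.5, 0.3, -1.4]
opening: 0.0372
```

Call:
servo_tool([
  {"slide": [-0.015, 0, 0], "twist": 0, "claw": 1},
  {"slide": [0, 0, 0], "twist": 0, "claw": 1},
])

```text
t: 27.4
position: [0.6081, 0.06, 0.0537]
ee_rot: [3.141, -0.001, -3.139]
force: [-2.4, -0.0, 0.2]
opening: 0.037
```

```bash
python3 st.py;python3 - <<'E'
from workcell import robot
from h import *
c=robot.camera("scene");cv2.imwrite("pics/s5.png",cv2.resize(c["img"][140:220,210:310],(800,600),interpolation=cv2.INTER_CUBIC));pickle.dump(c,open("s5.pkl","wb"))
E
```

```text
t 27.4 pos [608.13  59.98  53.66] th -179.85 r 79.09 phi 55.12 leg off 103.93
F [-2.38 -0.03  0.24] tool x,y [ 2.38 -0.02] M [-0.053  0.526 -0.031]
```

View pics/s5.png

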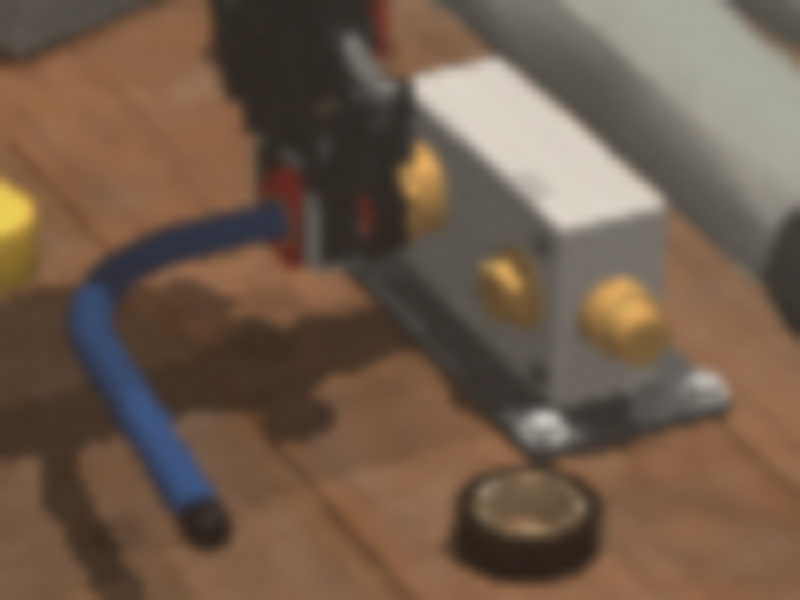

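The collar is at the coupling mouth at about (285,215), with the gripper hiding the latch. Resistance is starting to rise about 13 to 14 mm after first latch contact. One or two more small presses should confirm the floor.

Call:
servo_tool([
  {"slide": [-0.015, 0, 0], "twist": 0, "claw": 1},
  {"slide": [0, 0, 0], "twist": 0, "claw": 1},
])

```text
t: 27.7
position: [0.6082, 0.06, 0.0536]
ee_rot: [3.142, -0.002, -3.139]
force: [-5.6, -0.0, 1.8]
opening: 0.0366
```

Call:
servo_tool([
  {"slide": [-0.015, 0, 0], "twist": 0, "claw": 1},
  {"slide": [0, 0, 0], "twist": 0, "claw": 1},
])

```text
t: 27.95
position: [0.6082, 0.06, 0.0535]
ee_rot: [3.141, -0.003, -3.139]
force: [-8.3, -0.3, 3.6]
opening: 0.037
```

Steep rise with no motion, so the nose is on the floor. Now relax and tug gently to check the latch holds.

Call:
servo_tool([
  {"slide": [0.045, 0, 0], "twist": 0, "claw": 1},
  {"slide": [0.03, 0, 0], "twist": 0, "claw": 1},
  {"slide": [0, 0, 0], "twist": 0, "claw": 1},
])

```text
t: 28.32
position: [0.6073, 0.06, 0.0539]
ee_rot: [3.141, 0.001, -3.139]
force: [-0.6, 0.4, 0.6]
opening: 0.0368
```

Call:
servo_tool([
  {"slide": [0.02, 0, 0], "twist": 0, "claw": 1},
  {"slide": [0, 0, 0], "twist": 0, "claw": 1},
])

```text
t: 28.58
position: [0.6071, 0.06, 0.0541]
ee_rot: [3.141, 0.002, -3.139]
force: [4.5, 0.1, 0.2]
opening: 0.0368
```

The latch holds (4.5 N pull with no movement). I'll relax, release and retreat straight up.

Call:
servo_tool([
  {"slide": [-0.025, 0, 0], "twist": 0, "claw": 1},
  {"slide": [0, 0, 0], "twist": 0, "claw": -1},
  {"slide": [0, 0, 0], "twist": 0, "claw": -1},
  {"slide": [0, 0, 0], "twist": 0, "claw": -1},
  {"slide": [0, 0, 0], "twist": 0, "claw": -1},
  {"slide": [0, 0, 0], "twist": 0, "claw": -1},
  {"slide": [0, 0, 0], "twist": 0, "claw": -1},
  {"slide": [0, 0, -0.3], "twist": 0, "claw": -1},
  {"slide": [0, 0, -0.5], "twist": 0, "claw": -1},
  {"slide": [0, 0, -0.7], "twist": 0, "claw": -1},
  {"slide": [0, 0, -0.7], "twist": 0, "claw": -1},
  {"slide": [0, 0, -0.7], "twist": 0, "claw": -1},
  {"slide": [0, 0, -0.7], "twist": 0, "claw": -1},
  {"slide": [0, 0, -0.7], "twist": 0, "claw": -1},
  {"slide": [0, 0, 0], "twist": 0, "claw": -1},
  {"slide": [0, 0, 0], "twist": 0, "claw": -1},
])

```text
t: 30.58
position: [0.6069, 0.0599, 0.2257]
ee_rot: [3.141, 0.0, -3.139]
force: [1.0, 0.1, 0.5]
opening: 0.0851
```

```bash
python3 st.py;python3 - <<'E'
from workcell import robot
from h import *
c=robot.camera("wrist");pickle.dump(c,open("w6.pkl","wb"))
s=robot.camera("scene")
cv2.imwrite("pics/w6.png",np.hstack([cv2.resize(c["img"],(400,300)),cv2.resize(c["img"][190:310,180:340],(400,300),interpolation=cv2.INTER_CUBIC)]))
cv2.imwrite("pics/f.png",np.vstack([cv2.imread("pics/w6.png"),np.hstack([cv2.resize(s["img"][150:195,245:305],(400,300),interpolation=cv2.INTER_CUBIC),cv2.resize(s["img"][130:250,170:330],(400,300))])]))
E
```

```text
t 30.575 pos [606.85  59.93 225.73] th -179.85 r 78.32 phi 55.86 leg off 102.66
F [0.97 0.05 0.48] tool x,y [-0.97  0.05] M [ 0.022  0.052 -0.008]
```

View pics/f.png

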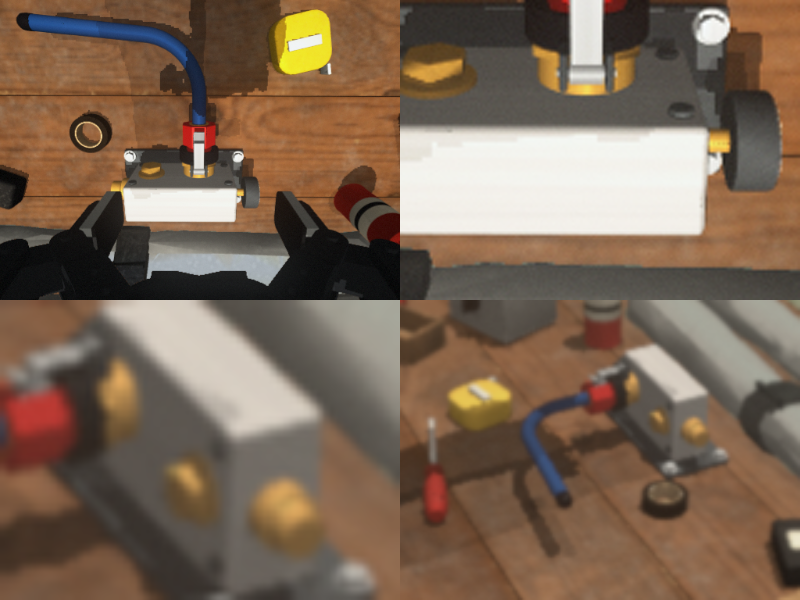

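The collar sits in the coupling with the latch over the catch (about (198,145) in the top-left panel). The jaws are clear, and the tape, measure and screwdriver have not been touched. Handing in.

```bash
python3 -c "
from workcell import robot
print(robot.close_job())"
```

```text
the job is handed in; nothing more can be done
None
```

The red collar is threaded, taken round the bend and pressed home in the coupling. I let go of it and handed the job in at about 31 s of the 69 s allowed.

- **Threading and bend:** I fitted the pipe from the wrist camera: bend radius 65.2 mm, about 84.5° of bend. Touching the pipe on both sides, once on the free leg and once in the bend, agreed with that fit to about 0.2 mm.
- **Pressing home:** The push rose steeply to 8.3 N with no further movement, so the nose was on the floor of the cup. That was the highest contact force I read, well under 15 N.
- **Latch:** A gentle pull back stopped after about 1 mm and held at 4.5 N, so the latch is behind the catch. I judged this by feel and did not measure the latch angle.
- **After letting go:** The pictures show the collar in the cup with the catch under the latch and the gripper about 17 cm above where it let go. The arm never went near the tape, tape measure or screwdriver, and they look unmoved, though I did not measure their positions.

**Disagreements:**
- The expected 1–3 N sliding drag barely showed above the roughly 1 N sensor noise.
- The latch's push while lifting read only about 2.5 N.
- The free leg measured about 123 mm, slightly over the stated 121 mm maximum; this did not affect the work.

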